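Gauge the bearing housing and hold it home in the corner fixture

ROBOT

A 6-joint arm with a two-finger parallel gripper is mounted at the origin on a cart in front of the work surface, level with it; the furniture and walls round the work are solid. World frame = base frame: x ahead of the robot, y to its left, z up, the work surface at z = 0. Lengths are in m, angles in rad, forces in N, time in s.
With the tool pointing down it reaches from about 0.35 to 0.975 m from the base axis. Payload 4.9 kg.
Tool frame: the origin (TCP) lies at the very end of the fingers, on their centre line; the grasp point (between the pads) lies 19 mm behind it; z points along the fingers, y is the line along which they close (so a half turn about z gives the same grasp; the last joint's range is limited). The gripper opens to 85 mm and grips with 20 to 120 N. Pads are 22 mm wide; open, the fingers measure 114 mm over their backs; the gripper's body (76 mm by 85 mm) begins 54 mm behind the grasp point. The pads swing forward as they close: fully open they stand 13 mm farther back than shut.
Start: joints at [1.215, 0.053, 1.613, -0, 1.476, -0.119], TCP at [0.147, 0.608, 0.231] pointing down, gripper open.
Joint ranges: [-3.01, 3.01], [-1.01, 2.22], [0.06, 2.58], [-1.02, 4.17], [0.09, 2.62], [-3.14, 3.14]. Speed limits (rad/s): [2.57, 2.57, 3.14, 3.14, 3.14, 3.14].

INTERFACE

Orientations are given as a rotation vector (axis times angle).
In Python, from station import ctrl gives the robot as it stands. The module is installed in compiled form; this text tells all that it offers.
- The arm moves only by the tool jog_arm, never from a script. Its argument "steps" is a list of rows, each an object with "delta_rot": the turn, a rotation vector about the tool's x, y, z in degrees, a list of three; "linear": the shift along the tool's x, y, z in m, a list of three; "grip": the finger opening in m, from 0 to 0.0854. In form: [{"delta_rot": [rx, ry, rz], "linear": [x, y, z], "grip": grip}, ...]. A call has 1 to 10 rows; each row shifts and turns the commanded pose from where the row before left it, along the tool's axes as they then stand; what a row does not reach is not made up. A row lasts 1/10 s, in which the tool goes at most 50 mm and 8.59 degrees, less where a joint would pass 70% of its speed; a pose out of reach is approached as far as the arm can. A call with a gripper value outside its range is refused whole. The fingers move at their own pace and stop on an object; "newtons" is the grip in N (left out, the last holds). Time passes only in rows, so rows that do not move let the fingers close. It gives the time, the measured TCP pose, the force, the opening and the grip force at its end, in the units of the state.
- ctrl.get_obs(): the state, without advancing time (a new reading comes with each control period).
- ctrl.get_image(name): name is "side" or "top" or "wrist"; returns (picture, depth): 384x512x3 uint8, red, green, blue; 384x512 float32, m along the optical axis (not along the pixel's ray), 0 where there is no reading.
- ctrl.camera_info(name): a dict with "camera_matrix" (3x3 intrinsics, pixels), "R" (3x3) and "t" (3): a world point X has camera coordinates R X + t; the wrist camera has in their place "T_tool_cam" (4x4, takes a point from camera to tool coordinates, whose origin is the TCP and whose axes are the flange's). Camera axes: x right, y down, z forward; pixel columns grow to the right and rows downward; lengths in m; the calibration is good to about 2 mm. A picture is of the moment at which its call begins: read the wrist's pose just before it. camera_info takes no time and is no camera call.
- ctrl.finish_job(): hands the job in; it is judged then, once.
The state is a dict: "t": time; "q": joint angles; "dq": joint speeds; "effort": joint torques, N m; "tool_pos": TCP position; "tool_rot": TCP orientation; "contact_force": force on the tool from outside, world axes, zero at the start; "wrist_torque": the same for the moment, N m; "opening": finger opening in m; "grip_force": force on a finger pad.
Only numpy, scipy, OpenCV 4.12 (cv2) and the standard library are available. Lean on these libraries where they do the work, as an engineer would, in place of code of your own. Each camera call takes 0.05 s, during which the arm holds its last target. There are 200 camera calls.

TASK

Two flanged bearing housings that look alike stand on the table, and only the one with the larger bore fits the gauge pin: slide that one all the way down over the pin until its flange rests on the pin's foot. Then lift it off, set it flat on the plate of the locating fixture and press it into the corner so that its flange bears squarely on both fences at once; finish while still gripping it and pressing it there. Leave the other housing standing on the table, away from pin and fixture, and do not disturb the small things lying around.

Things in the scene. Friction and masses are not known exactly. Their poses are not given: they have to be found in the camera images.
- housing_large_bore_grip (a point): The housing that fits, bare aluminium, 0.25 kg: square flange 60 x 60 mm, 14 mm thick, with a round boss of 36 mm diameter on top, 60 mm high in all; 20 mm bore right through. Stands on its flange. This point is on the bore axis in the middle of the boss, 36 mm above the underside: grip the boss here. z is the bore axis (up), x and y are square to the flange's sides; yaw within 0.4 rad.
- housing_small_bore_grip (a point): The other housing, the same on the outside (60 x 60 x 14 mm flange, 36 mm boss, 60 mm high), but its bore is only 13 mm in diameter and it does not go onto the pin. The point lies on its axis 36 mm above its underside.
- housing_large_bore: The same housing that fits (20 mm bore); the origin is the centre of its underside, axes as above.
- gauge_pin: Fixed gauge pin: a round foot of 70 mm diameter, 8 mm thick, with an upright steel pin of 16 mm diameter in its centre, tapered over the last 10 mm; the tip is 50 mm above the table. Origin at the centre of the foot's underside (on the table), z up. A housing fully down has its underside 8 mm above the table.
- fixture: Fixed plate 120 x 120 x 6 mm with two fences 12 mm high on it. Origin: centre of its underside (on the table), z up, yaw within 0.4 rad. The fences run along its +x edge (away from the robot) and +y edge (left); their inner faces are at x = +44 mm and y = +44 mm in this frame. A housing that is home has its axis at x = y = +14 mm, its underside 6 mm above the table. Fences meet only the flange.
- end_fence: The end fence, a steel bar 16 mm (x) by 120 mm (y) by 12 mm high screwed to the plate, rigid; origin at the centre of its underside, 52 mm along the fixture's +x from the plate centre; same axes as the fixture. Friction of the housing on fences and plate is about 0.6, so a push along a fence can be taken up by friction before the housing reaches the other one.
- side_fence: The side fence, a steel bar 96 mm (x) by 16 mm (y) by 12 mm high, rigid; origin at the centre of its underside, 52 mm along the fixture's +y and 12 mm along its -x from the plate centre; same axes as the fixture. It stops 8 mm short of the end fence (relief gap).
- tally_counter: Bystander: round hand tally counter, 54 x 53 x 25 mm, loose on the table; origin at the centre of its underside.
- loupe: Bystander: small black loupe, 33 mm diameter, 34 mm high, loose; origin at the centre of its underside.
- spare_knob: Bystander: small black knob, 27 mm diameter, 19 mm high, loose; origin at the centre of its underside.
- hex_key: Bystander: black L-shaped hex key, 33 x 93 x 5 mm, loose; origin at the centre of its underside.
Mind the look-alikes: they are no part of the job. Leave any orange look-alike of the part that bears housing_small_bore_grip alone.

How it is judged:
By the outcome, as a careful person would: the job done as asked, in the order asked, and still so for the second after the job is handed in, while the arm keeps its last pose, push and grip.
It also fails if it takes over 72 s, if anything falls off the work surface, if the arm or the gripper's body presses on something with over 40 N, if the wrist force passes 120 N, or if a joint passes its speed limit or range.

## Working session

There is one attempt and no reset: what is moved stays moved. The work goes in short steps, Python scripts to look and compute and a tool call to move; the robot and the scene stay as the last step left them, time stands still between calls to the robot, and variables do not carry over. Pictures are saved under pics/ and viewed, at most 10 in all, crops included, and the job is handed in when it is done.

Besides the shell and the picture viewer there is one more tool, called after ">>>" as name([rows], argument=value, ...), one row to a line, values as JSON. jog_arm: Moves the arm, as the interface text tells. Its arguments: {"type":"object","properties":{"steps":{"type":"array"},"newtons":{"type":"number"}},"required":["steps"]}

```bash
mkdir -p pics; python3 - <<'E'
from station import ctrl
import cv2,numpy as np
o=ctrl.get_obs();print(o)
for n in("top","side"):
    im,d=ctrl.get_image(n);cv2.imwrite(f"pics/{n}0.png",im[:,:,::-1]);np.savez(f"{n}0.npz",im=im,d=d);print(n,ctrl.camera_info(n))
print(ctrl.camera_info("wrist"))
E
```

```text
{'t': 0.0, 'q': array([ 1.21502874e+00,  5.33564697e-02,  1.61428917e+00, -2.54008864e-05,
        1.47599618e+00, -1.18989104e-01]), 'dq': array([-0.00144495,  0.00256979,  0.00351194, -0.00028251, -0.00122765,
        0.00141209]), 'effort': array([ 9.65297513e-04, -3.93696713e+01, -3.70170307e+01,  7.19144373e-05,
        6.72749185e-03,  9.33512808e-06]), 'tool_pos': array([0.14638978, 0.60697569, 0.23006614]), 'tool_rot': array([-0.37100456, -3.11914685,  0.00313745]), 'contact_force': array([-0.05227174, -0.15230428, -0.79008437]), 'wrist_torque': array([-0.01431626,  0.0357577 ,  0.05635904]), 'grip_force': 0.0, 'opening': 0.08528190698188548}
top {'camera_matrix': array([[433.14636295,   0.        , 257.03007505],
       [  0.        , 433.14636295, 193.22043592],
       [  0.        ,   0.        ,   1.        ]]), 'R': array([[ 6.01502789e-04, -9.99940622e-01,  1.08807052e-02],
       [-9.93562473e-01, -1.83020493e-03, -1.13270752e-01],
       [ 1.13283940e-01, -1.07425277e-02, -9.93504578e-01]]), 't': array([-0.07837204,  0.49773835,  1.36100271])}
side {'camera_matrix': a
[... 186 characters left out ...]
01879, -0.0196106 ],
       [ 0.62056544, -0.31232705, -0.7192707 ],
       [-0.65492061,  0.29801663, -0.69445308]]), 't': array([-0.16385462, -0.27676688,  1.80826914])}
{'camera_matrix': array([[287.66296727,   0.        , 254.3900022 ],
       [  0.        , 287.66296727, 194.53241546],
       [  0.        ,   0.        ,   1.        ]]), 'T_tool_cam': array([[-6.91862851e-05, -9.51747791e-01, -3.06881310e-01,
         7.79318510e-02],
       [ 9.99999974e-01, -1.32275752e-04,  1.84784378e-04,
         1.00787899e-03],
       [-2.16461079e-04, -3.06881289e-01,  9.51747775e-01,
        -1.43399370e-01],
       [ 0.00000000e+00,  0.00000000e+00,  0.00000000e+00,
         1.00000000e+00]])}
```

View pics/top0.png

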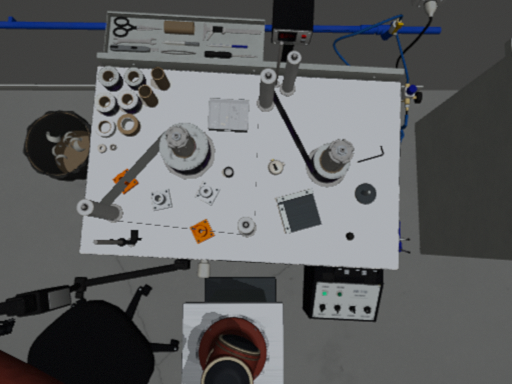

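View pics/side0.png

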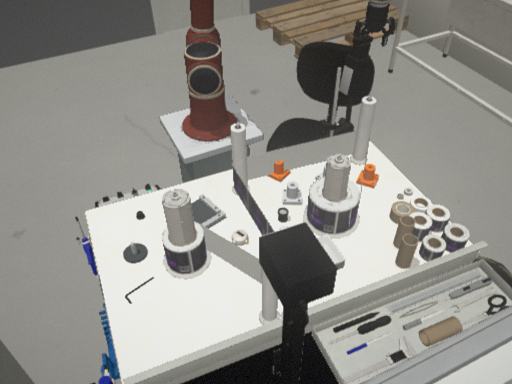

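The top view shows housings near (160,199) and (207,192), orange look-alikes at (202,231) and (125,181), the fixture at (299,211) and the pin at (365,193). There are tall posts and drums near (186,150), (330,160), (246,226) and (100,210). Next I measure these and map the obstacle heights.

```bash
cat > h.py <<'E'
import numpy as np,cv2
from station import ctrl
from scipy.spatial.transform import Rotation as Ro
def world(n,d,o=None):
    c=ctrl.camera_info(n);K=c["camera_matrix"];v,u=np.mgrid[:384,:512]
    P=np.stack([(u-K[0,2])/K[0,0]*d,(v-K[1,2])/K[1,1]*d,d],-1)
    if n=="wrist":
        T=c["T_tool_cam"];P=P@T[:3,:3].T+T[:3,3]
        return P@Ro.from_rotvec(o["tool_rot"]).as_matrix().T+o["tool_pos"]
    return (P-c["t"])@c["R"]
def snap(name):
    o=ctrl.get_obs();im,d=ctrl.get_image("wrist");cv2.imwrite(f"pics/{name}.png",im[:,:,::-1]);np.savez(name+".npz",im=im,d=d,pos=o["tool_pos"],rot=o["tool_rot"])
    return o,im,d
def pix2plane(o,u,v,z):
    "wrist pixels -> world at height z"
    c=ctrl.camera_info("wrist");T=c["T_tool_cam"];R=Ro.from_rotvec(o["tool_rot"]).as_matrix()
    r=np.stack([np.asarray(u,float),np.asarray(v,float),np.ones(np.shape(u))],-1)@np.linalg.inv(c["camera_matrix"]).T@T[:3,:3].T@R.T
    C=R@T[:3,3]+o["tool_pos"]
    return C+r*((z-C[2])/r[...,2])[...,None]
E
python3 - <<'E'
from h import *
f=np.load("top0.npz");im,d=f["im"],f["d"];P=world("top",d)
for n,(u,v) in dict(hA=(160,199),hB=(207,192),orange=(202,231),orange2=(125,181),pin=(365,193),fix=(299,211),loupe=(228,172),tally=(276,167),knob=(350,236),hex=(372,157)).items():
    Q=P[v-18:v+19,u-18:u+19].reshape(-1,3);Q=Q[Q[:,2]>.006]; print(n,P[v,u].round(3),'med',np.median(Q,0).round(3),'max z',Q[:,2].max().round(3))
z=P[...,2];g=((z>.07)&(d>0)&(P[...,0]>.1)).astype(np.uint8)
k,l,s,c=cv2.connectedComponentsWithStats(g)
for i in range(1,k):
    if s[i,4]>40:
        Q=P[l==i];print(s[i],np.percentile(Q,[1,99],axis=0).round(3).tolist())
cr=cv2.resize(im[60:270,85:410],None,fx=2.4,fy=2.4,interpolation=cv2.INTER_CUBIC)
cv2.imwrite("pics/crop.png",cr[:,:,::-1])
s=np.load("side0.npz");Q=world("side",s["d"]);g=((Q[...,2]>.07)&(s["d"]>0)&(Q[...,0]>.1)).astype(np.uint8)
k,l,st,c=cv2.connectedComponentsWithStats(g);print('side')
for i in range(1,k):
    if st[i,4]>40:print(st[i],np.percentile(Q[l==i],[1,99],axis=0).round(3).tolist())
E
```

```text
hA [0.482 0.238 0.   ] med [0.476 0.226 0.016] max z 1.409
hB [ 0.505  0.086 -0.003] med [0.501 0.084 0.015] max z 1.409
orange [ 0.378  0.1   -0.   ] med [0.376 0.095 0.015] max z 1.409
orange2 [0.531 0.334 0.068] med [0.533 0.34  0.055] max z 1.409
pin [ 0.5   -0.426  0.026] med [ 0.499 -0.43   0.009] max z 1.409
fix [ 0.442 -0.214  0.011] med [ 0.444 -0.204  0.01 ] max z 1.409
loupe [0.567 0.016 0.027] med [0.564 0.025 0.026] max z 1.409
tally [ 0.585 -0.139  0.021] med [ 0.584 -0.139  0.021] max z 1.409
knob [ 0.362 -0.375  0.02 ] med [ 0.358 -0.376  0.017] max z 1.409
hex [ 0.622 -0.458  0.005] med [ 0.608 -0.442  0.007] max z 1.409
[ 259    0   96  181 4493] [[0.539, -0.343, 0.074], [0.961, -0.089, 0.359]]
[413   0  34  29 309] [[1.037, -0.688, 0.071], [1.126, -0.591, 0.106]]
[355  15  49  20 135] [[1.015, -0.55, 0.071], [1.077, -0.397, 0.106]]
[151  67  16  17 137] [[0.846, 0.214, 0.071], [0.888, 0.256, 0.103]]
[139  85  15  16 135] [[0.788, 0.252, 0.071], [0.83, 0.292, 0.104]]
[  77  123  133   97 2857] [[0.414, 0.076, 0.072], [0.701, 0.4, 0.247]]
[238 217  17  18 245] [[0.366, -0.067, 0.086], [0.409, -0.025, 0.266]]
[ 93 230  50  17 333] [[0.331, 0.271, 0.098], [0.377, 0.346, 0.325]]
[   0  285   72   32 1526] [[0.152, 0.469, 0.109], [0.215, 0.557, 0.319]]
[  0 318  16  19 212] [[0.117, 0.531, 0.248], [0.146, 0.561, 0.342]]
[  0 350  40  27 618] [[0.1, 0.342, 0.523], [0.128, 0.427, 0.584]]
side
[ 319    0   76  137 2822] [[0.127, 0.274, 0.084], [0.369, 0.669, 0.423]]
[208  75  13  15  79] [[0.1, -0.024, 0.217], [0.109, 0.018, 0.263]]
[  162    96   215   254 11627] [[0.375, -0.35, 0.072], [1.018, 0.392, 0.358]]
[ 308  154   53   67 2405] [[0.57, 0.075, 0.072], [0.71, 0.217, 0.239]]
[398 216  18  18 239] [[0.792, 0.252, 0.07], [0.834, 0.294, 0.102]]
[400 234  19  20 255] [[0.851, 0.214, 0.07], [0.892, 0.256, 0.103]]
[ 362  306  150   78 5938] [[1.16, -0.135, 0.18], [1.276, 0.178, 0.248]]
```

View pics/crop.png

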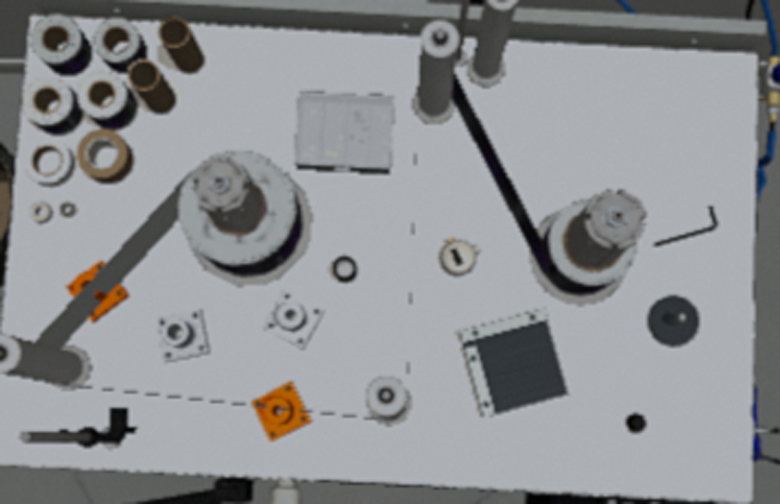

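```bash
python3 - <<'E'
from h import *
s=np.load("side0.npz");im=s["im"];Q=world("side",s["d"]);z=Q[...,2]
cv2.imwrite("pics/sc.png",cv2.resize(im[80:330,90:410],None,fx=2.4,fy=2.4,interpolation=cv2.INTER_CUBIC)[:,:,::-1])
# vertical web at y~-0.09 and near web: points of height>.03 near line
for lab,m in dict(webV=(abs(Q[...,1]+.08)<.03)&(Q[...,0]>.42)&(Q[...,0]<.95),webH=(Q[...,0]<.42)&(Q[...,0]>.33)&(Q[...,1]>.0)&(Q[...,1]<.27)).items():
    q=Q[m&(z>.03)&(s["d"]>0)];print(lab,len(q),np.percentile(q,[1,25,50,75,99],axis=0).round(3).tolist() if len(q) else'')
E
```

```text
webV 782 [[0.424, -0.107, 0.032], [0.508, -0.076, 0.057], [0.585, -0.074, 0.065], [0.665, -0.071, 0.09], [0.93, -0.053, 0.239]]
webH 1413 [[0.369, 0.003, 0.031], [0.379, 0.066, 0.052], [0.387, 0.128, 0.071], [0.394, 0.198, 0.091], [0.403, 0.266, 0.111]]
```

View pics/sc.png

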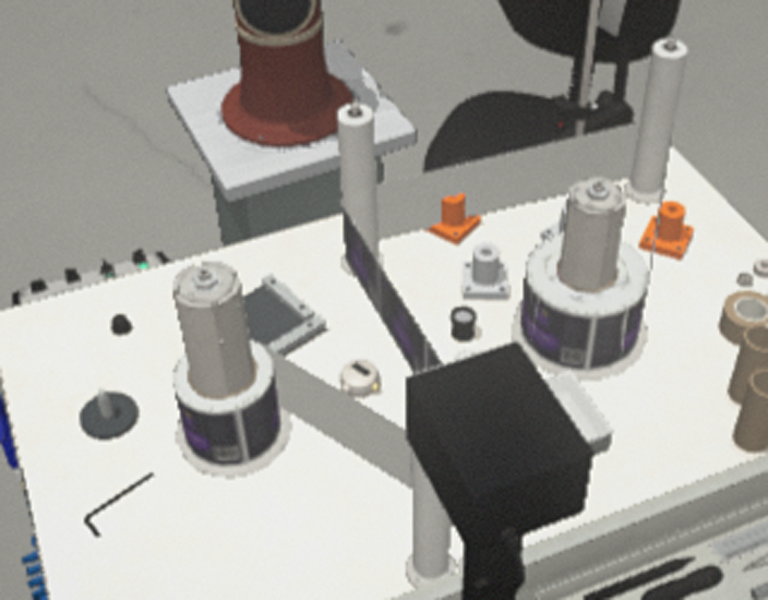

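The side crop confirms two vertical film webs, about 0.11 m high, at y≈-0.074 and x≈0.385, and a rod up to 0.33 m. I will fly high over them and first look at both bores from above.

>>> jog_arm([
  {"linear": [0,0,-0.05]},
  {"linear": [0,0,-0.05]},
  {"linear": [0,0,-0.05]},
  {"linear": [-0.034,-0.034,0]},
  {"linear": [-0.034,-0.034,0]},
  {"linear": [-0.034,-0.034,0]},
  {"linear": [-0.034,-0.034,0]},
  {"linear": [-0.034,-0.034,0]},
  {"linear": [-0.034,-0.034,0]},
  {"linear": [-0.034,-0.034,0]},
])

```text
validation failed for argument at $.st...
```

>>> jog_arm([
  {"linear": [-0.034,-0.034,0]},
  {"linear": [-0.034,-0.034,0]},
  {"linear": [-0.034,-0.034,0]},
  {"linear": [-0.034,-0.034,0]},
  {"linear": [0,0,0]},
  {"linear": [0,0,0]},
])

```text
validation failed for argument at $.st...
```

```bash
python3 - <<'E'
from h import *
o,im,d=snap("w1");P=world("wrist",d,o)
print(o["tool_pos"],o["q"].round(2))
m=((P[...,2]>.05)&(P[...,2]<.07)&(P[...,0]>.42)&(P[...,0]<.56)&(P[...,1]<.3)).astype(np.uint8)
k,l,s,c=cv2.connectedComponentsWithStats(m)
for i in range(1,k):
    if s[i,4]>30:
        x,y,w,h,a=s[i];q=P[l==i];cs,_=cv2.findContours((l==i).astype(np.uint8),cv2.RETR_CCOMP,2)
        e=[cv2.minEnclosingCircle(t) for t in cs];print(s[i],q.mean(0).round(3),[(np.round(pix2plane(o,a[0][0],a[0][1],.06),3).tolist(),round(a[1],1)) for a in e if a[1]>2],'fill',a/(np.pi*max(t[1] for t in e)**2))
E
```

```text
[0.14643112 0.60701605 0.23016276] [ 1.21  0.05  1.61 -0.    1.48 -0.12]
```

View pics/w1.png

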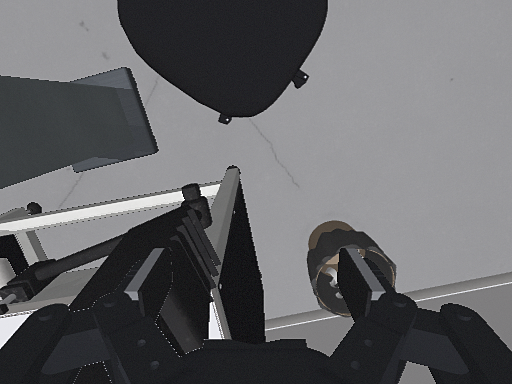

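The pose is unchanged: every row needs all three fields. This picture only shows the floor beside the table and the fingers at the bottom.

>>> jog_arm([
  {"delta_rot": [0,0,0],"grip": 0.085,"linear": [0,0,-0.05]},
  {"delta_rot": [0,0,0],"grip": 0.085,"linear": [0,0,-0.05]},
  {"delta_rot": [0,0,0],"grip": 0.085,"linear": [0,0,-0.05]},
  {"delta_rot": [0,0,0],"grip": 0.085,"linear": [-0.034,-0.034,0]},
  {"delta_rot": [0,0,0],"grip": 0.085,"linear": [-0.034,-0.034,0]},
  {"delta_rot": [0,0,0],"grip": 0.085,"linear": [-0.034,-0.034,0]},
  {"delta_rot": [0,0,0],"grip": 0.085,"linear": [-0.034,-0.034,0]},
  {"delta_rot": [0,0,0],"grip": 0.085,"linear": [-0.034,-0.034,0]},
  {"delta_rot": [0,0,0],"grip": 0.085,"linear": [-0.034,-0.034,0]},
  {"delta_rot": [0,0,0],"grip": 0.085,"linear": [-0.034,-0.034,0]},
])

```text
t: 1.15
tool_pos: [0.3225, 0.3186, 0.3811]
tool_rot: [0.37, 3.12, 0.0]
contact_force: [0.9, 0.8, -0.1]
opening: 0.0848
grip_force: 0.0
```

>>> jog_arm([
  {"delta_rot": [0,0,0],"grip": 0.085,"linear": [-0.034,-0.034,0]},
  {"delta_rot": [0,0,0],"grip": 0.085,"linear": [-0.034,-0.034,0]},
  {"delta_rot": [0,0,0],"grip": 0.085,"linear": [-0.034,-0.034,0]},
  {"delta_rot": [0,0,0],"grip": 0.085,"linear": [-0.034,-0.034,0]},
  {"delta_rot": [0,0,0],"grip": 0.085,"linear": [0,0,0]},
  {"delta_rot": [0,0,0],"grip": 0.085,"linear": [0,0,0]},
])

```text
t: 1.75
tool_pos: [0.4226, 0.1554, 0.3809]
tool_rot: [-0.375, -3.118, -0.0]
contact_force: [0.4, 0.2, 0.0]
opening: 0.085
grip_force: 0.0
```

```bash
python3 - <<'E'
from h import *
o,im,d=snap("w2");P=world("wrist",d,o)
print(o["tool_pos"],o["tool_rot"],o["q"].round(2))
m=((P[...,2]>.05)&(P[...,2]<.07)&(P[...,0]>.42)&(P[...,0]<.56)&(P[...,1]<.3)).astype(np.uint8)
k,l,s,c=cv2.connectedComponentsWithStats(m)
for i in range(1,k):
    if s[i,4]>30:
        q=P[l==i];cs,_=cv2.findContours((l==i).astype(np.uint8),cv2.RETR_CCOMP,2)
        e=[cv2.minEnclosingCircle(t) for t in cs];print(s[i],q.mean(0).round(3),[(np.round(pix2plane(o,a[0][0],a[0][1],.06),3).tolist(),round(a[1],1)) for a in e if a[1]>1])
E
```

```text
[0.42262084 0.15541977 0.38085097] [-3.75312956e-01 -3.11796048e+00 -2.07038038e-04] [ 0.19 -0.42  1.78  0.    1.78 -1.14]
[298 164  22  21 287] [0.479 0.235 0.06 ] [([0.479, 0.235, 0.06], 11.0), ([0.478, 0.235, 0.06], 6.4)]
[122 182  30  75 434] [ 0.485 -0.07   0.06 ] [([0.487, -0.071, 0.06], 38.7), ([0.555, -0.073, 0.06], 1.0), ([0.457, -0.068, 0.06], 1.0)]
[216 196  21  21 315] [0.501 0.087 0.06 ] [([0.5, 0.087, 0.06], 10.6), ([0.501, 0.087, 0.06], 4.1)]
[ 18 267  43  13 245] [ 0.544 -0.278  0.06 ] [([0.547, -0.286, 0.06], 21.0), ([0.556, -0.272, 0.06], 1.0), ([0.536, -0.307, 0.06], 1.0)]
```

View pics/w2.png

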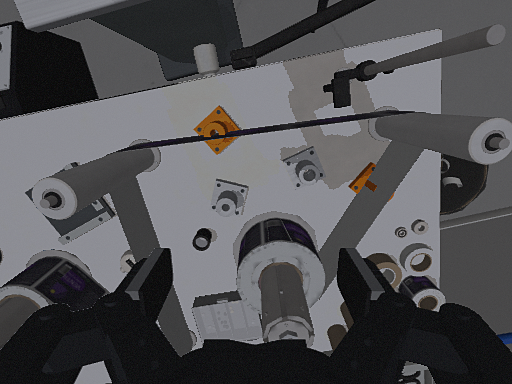

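The wrist view shows A near (305,168) with the wide bore (bore/boss ratio 0.58, expected 0.56) and B near (230,200) with the narrow one (0.39, expected 0.36). So A is the large-bore housing. A belt stands nearby, so I check yaw and clearances.

```bash
python3 - <<'E'
from h import *
f=np.load("w2.npz");o=dict(tool_pos=f["pos"],tool_rot=f["rot"]);P=world("wrist",f["d"],o)
g=np.load("top0.npz");Pt=world("top",g["d"]);s=np.load("side0.npz");Ps=world("side",s["d"])
A=np.array([.479,.235]);F=np.array([.44,-.2])
for n,Q in(("w",P),("t",Pt)):
    r=np.linalg.norm(Q[...,:2]-A,axis=-1);q=Q[(r<.048)&(Q[...,2]>.008)&(Q[...,2]<.02)][:,:2].astype(np.float32)
    R=cv2.minAreaRect(q*1000);print(n,len(q),R)
q=np.concatenate([P.reshape(-1,3),Pt.reshape(-1,3),Ps.reshape(-1,3)]);r=np.linalg.norm(q[:,:2]-A,axis=1)
q=q[(q[:,2]>.03)&(q[:,2]<.3)&(r<.2)&(r>.05)];r=np.linalg.norm(q[:,:2]-A,axis=1);a=np.degrees(np.arctan2(*(q[:,:2]-A).T[::-1]))
for b in range(-180,180,20):
    m=(a>=b)&(a<b+20)
    if m.sum()>5:print(b,np.percentile(r[m],3).round(3))
# fixture & pin from top
z=Pt[...,2];im=g["im"]
q=Pt[(np.linalg.norm(Pt[...,:2]-F,axis=-1)<.1)&(z>.012)&(z<.03)][:,:2].astype(np.float32);print('fence',len(q),cv2.minAreaRect(q*1000))
dark=(im.max(2)<80)&(abs(Pt[...,0]-F[0])<.1)&(abs(Pt[...,1]-F[1])<.1)&(z<.012)
q=Pt[dark][:,:2].astype(np.float32);print('plate',len(q),cv2.minAreaRect(q*1000))
m=(abs(Pt[...,0]-.5)<.07)&(abs(Pt[...,1]+.43)<.07)
q=Pt[m&(im.max(2)<110)&(z<.02)][:,:2].astype(np.float32);print('foot',len(q),cv2.minEnclosingCircle(q*1000),np.median(q,0))
q=Pt[m&(z>.03)];print('pin',len(q),q.mean(0))
E
```

```text
w 672 ((480.12335205078125, 235.64239501953125), (60.59062576293945, 59.87489700317383), 11.942473411560059)
t 213 ((478.4118347167969, 236.44064331054688), (66.73502349853516, 72.33433532714844), 3.0637691020965576)
-180 0.08
-160 0.09
-140 0.121
-120 0.161
-100 0.134
-80 0.136
-60 0.111
-40 0.104
-20 0.109
0 0.129
20 0.113
40 0.11
60 0.114
80 0.132
100 0.137
120 0.099
140 0.088
160 0.079
fence 342 ((442.55389404296875, -214.008056640625), (119.44729614257812, 119.49274444580078), 15.735220909118652)
plate 935 ((436.1094665527344, -214.46051025390625), (101.07715606689453, 116.30357360839844), 15.276641845703125)
foot 319 ((501.3595275878906, -431.33453369140625), 34.63374710083008) [ 0.49911568 -0.428681  ]
pin 23 [ 0.49984264 -0.43199334  0.04259568]
```

Numbers agree with the given sizes: A is at (0.480, 0.2355) with yaw 11.9°, the fixture at (0.442, -0.214) with yaw about 15.5°, and the pin at (0.500, -0.431). Moving above A and aligning.

>>> jog_arm([
  {"delta_rot": [0,0,0],"grip": 0.085,"linear": [-0.0185,0.0457,0]},
  {"delta_rot": [0,0,0],"grip": 0.085,"linear": [-0.0184,0.0457,0]},
  {"delta_rot": [0,0,-8.54],"grip": 0.085,"linear": [0,0,0.05]},
  {"delta_rot": [0,0,-8.54],"grip": 0.085,"linear": [0,0,0.05]},
  {"delta_rot": [0,0,-8.54],"grip": 0.085,"linear": [0,0,0.05]},
  {"delta_rot": [0,0,0],"grip": 0.085,"linear": [0,0,0.05]},
  {"delta_rot": [0,0,0],"grip": 0.085,"linear": [0,0,0.03]},
  {"delta_rot": [0,0,0],"grip": 0.085,"linear": [0,0,0]},
  {"delta_rot": [0,0,0],"grip": 0.085,"linear": [0,0,0]},
])

```text
t: 2.7
tool_pos: [0.4793, 0.2378, 0.152]
tool_rot: [-0.334, 3.124, 0.0]
contact_force: [-0.7, -0.4, 0.9]
opening: 0.0852
grip_force: 0.0
```

```bash
cat >> h.py <<'E'
def togo(o,w):
    return (Ro.from_rotvec(o["tool_rot"]).as_matrix().T@(np.asarray(w)-o["tool_pos"])).round(4)
E
python3 - <<'E'
from h import *
o,im,d=snap("w3");P=world("wrist",d,o)
r=np.linalg.norm(P[...,:2]-[.48,.2355],axis=-1);z=P[...,2]
for a,b in((.008,.02),(.055,.066)):
    q=P[(r<.045)&(z>a)&(z<b)];print(len(q),cv2.minAreaRect((q[:,:2]*1000).astype(np.float32)),q[:,2].mean())
print(o["tool_pos"],o["tool_rot"],togo(o,[.48,.2355,.022]),Ro.from_rotvec(o["tool_rot"]).as_matrix().round(4)[:,:2].tolist(),o["contact_force"])
E
```

```text
2007 ((480.2540588378906, 235.44656372070312), (60.05602264404297, 60.211570739746094), 11.817184448242188) 0.014717880590148832
942 ((479.9230041503906, 235.36102294921875), (35.325599670410156, 34.59918212890625), 53.52547073364258) 0.060178698645273115
[0.47927218 0.23780891 0.15199718] [-3.33546196e-01  3.12376744e+00  2.59155337e-04] [-0.0002 -0.0024  0.13  ] [[-0.9775, -0.2111], [-0.2111, 0.9775], [-0.0001, 0.0002]] [-0.71188987 -0.35546388  0.88787296]
```

>>> jog_arm([
  {"delta_rot": [0,0,0],"grip": 0.085,"linear": [0,-0.0024,0.04]},
  {"delta_rot": [0,0,0],"grip": 0.085,"linear": [0,0,0.04]},
  {"delta_rot": [0,0,0],"grip": 0.085,"linear": [0,0,0.03]},
  {"delta_rot": [0,0,0],"grip": 0.085,"linear": [0,0,0.02]},
  {"delta_rot": [0,0,0],"grip": 0.03,"linear": [0,0,0]},
  {"delta_rot": [0,0,0],"grip": 0.03,"linear": [0,0,0]},
  {"delta_rot": [0,0,0],"grip": 0.03,"linear": [0,0,0]},
  {"delta_rot": [0,0,0],"grip": 0.03,"linear": [0,0,0]},
  {"delta_rot": [0,0,0],"grip": 0.03,"linear": [0,0,0]},
], newtons=60)

```text
t: 3.65
tool_pos: [0.4826, 0.235, 0.0244]
tool_rot: [-0.329, 3.119, 0.002]
contact_force: [-0.8, 0.9, 6.9]
opening: 0.0337
grip_force: 60.9
```

>>> jog_arm([
  {"delta_rot": [0,0,0],"grip": 0.03,"linear": [0,0,-0.02]},
  {"delta_rot": [0,0,0],"grip": 0.03,"linear": [0,0,-0.03]},
  {"delta_rot": [0,0,0],"grip": 0.03,"linear": [0,0,-0.04]},
  {"delta_rot": [0,0,0],"grip": 0.03,"linear": [0,0,-0.05]},
  {"delta_rot": [0,0,0],"grip": 0.03,"linear": [0,0,-0.05]},
  {"delta_rot": [0,0,0],"grip": 0.03,"linear": [0,0,-0.05]},
  {"delta_rot": [0,0,0],"grip": 0.03,"linear": [0,0,-0.05]},
  {"delta_rot": [0,0,0],"grip": 0.03,"linear": [0,0,-0.05]},
  {"delta_rot": [0,0,0],"grip": 0.03,"linear": [0,0,-0.05]},
])

```text
t: 4.55
tool_pos: [0.4795, 0.2338, 0.4132]
tool_rot: [0.33, -3.124, 0.0]
contact_force: [1.6, 0.7, -3.0]
opening: 0.0341
grip_force: 60.4
```

>>> jog_arm([
  {"delta_rot": [0,0,0],"grip": 0.03,"linear": [0.0088,-0.0468,0]},
  {"delta_rot": [0,0,0],"grip": 0.03,"linear": [0.0088,-0.0468,0]},
  {"delta_rot": [0,0,0],"grip": 0.03,"linear": [0.0088,-0.0468,0]},
  {"delta_rot": [0,0,0],"grip": 0.03,"linear": [0.0088,-0.0468,0]},
  {"delta_rot": [0,0,0],"grip": 0.03,"linear": [0.0088,-0.0468,0]},
  {"delta_rot": [0,0,0],"grip": 0.03,"linear": [0.0088,-0.0468,0]},
  {"delta_rot": [0,0,0],"grip": 0.03,"linear": [0.0088,-0.0468,0]},
])

```text
t: 5.25
tool_pos: [0.4877, -0.1009, 0.4112]
tool_rot: [-0.33, 3.124, -0.0]
contact_force: [0.4, -0.5, -2.4]
opening: 0.0342
grip_force: 60.7
```

>>> jog_arm([
  {"delta_rot": [0,0,0],"grip": 0.03,"linear": [0.0088,-0.0468,0]},
  {"delta_rot": [0,0,0],"grip": 0.03,"linear": [0.0088,-0.0468,0]},
  {"delta_rot": [0,0,0],"grip": 0.03,"linear": [0.0088,-0.0468,0]},
  {"delta_rot": [0,0,0],"grip": 0.03,"linear": [0.0088,-0.0468,0]},
  {"delta_rot": [0,0,0],"grip": 0.03,"linear": [0.0088,-0.0468,0]},
  {"delta_rot": [0,0,0],"grip": 0.03,"linear": [0.0088,-0.0468,0]},
  {"delta_rot": [0,0,0],"grip": 0.03,"linear": [0.0088,-0.0468,0]},
  {"delta_rot": [0,0,0],"grip": 0.03,"linear": [0,0,0]},
  {"delta_rot": [0,0,0],"grip": 0.03,"linear": [0,0,0]},
])

```text
t: 6.15
tool_pos: [0.496, -0.4331, 0.4098]
tool_rot: [0.327, -3.123, -0.004]
contact_force: [-0.8, 0.0, -2.8]
opening: 0.0338
grip_force: 61.2
```

```bash
python3 - <<'E'
from h import *
o,im,d=snap("w4");P=world("wrist",d,o);R=Ro.from_rotvec(o["tool_rot"]).as_matrix();T=(P-o["tool_pos"])@R
print(o["tool_pos"],o["tool_rot"],o["contact_force"])
m=(abs(P[...,0]-.5)<.06)&(abs(P[...,1]+.43)<.06)&(d>0)
z=P[...,2];q=P[m&(z>.04)&(z<.056)];print('pin tip',len(q),q.mean(0),np.percentile(q[:,2],[5,95]))
q=P[m&(z>.012)&(z<.036)];print('pin shaft',len(q),q.mean(0))
q=P[m&(z>.004)&(z<.012)&(im.max(2)<110)][:,:2];print('foot',len(q),cv2.minEnclosingCircle((q*1000).astype(np.float32)),q.mean(0))
h=(abs(T[...,0])<.045)&(abs(T[...,1])<.045)&(d>0)
for a,b in((-.05,-.034),(-.006,.012)):
    q=T[h&(T[...,2]>a)&(T[...,2]<b)];print('held',a,len(q),q.mean(0) if len(q) else '',cv2.minAreaRect((q[:,:2]*1000).astype(np.float32)) if len(q) else '',np.percentile(q[:,2],[5,50,95]) if len(q) else '')
cv2.imwrite("pics/w4c.png",cv2.resize(im[60:360,120:400],None,fx=2,fy=2)[:,:,::-1])
E
```

```text
[ 0.4959873  -0.433097    0.40978615] [ 0.32684796 -3.12301929 -0.00405562] [-0.78031834  0.04174432 -2.78683639]
pin tip 57 [ 0.49968887 -0.43136248  0.04631264] [0.04188542 0.0503938 ]
pin shaft 15 [ 0.49448284 -0.43285339  0.02391682]
foot 980 ((500.4448547363281, -431.3094787597656), 34.88589096069336) [ 0.49951206 -0.43134167]
held -0.05 5321 [ 0.0043764   0.00047578 -0.03904055] ((2.204136848449707, 1.6356697082519531), (88.2463150024414, 35.76661682128906), 79.59590911865234) [-0.04884166 -0.03661603 -0.03493481]
held -0.006 4614 [0.01936634 0.00066175 0.0083473 ] ((11.642326354980469, 0.6145782470703125), (40.92587661743164, 60.21194839477539), 0.28541627526283264) [-0.00185124  0.00942748  0.01060977]
```

View pics/w4c.png

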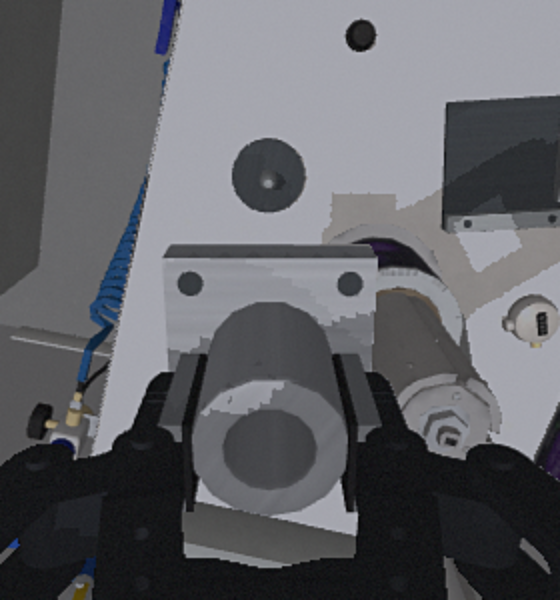

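Housing held square, its axis at tool (2, 1) mm and underside 24 mm below the TCP. The pin foot shows at crop (268,175). Descending toward the pin with a recheck.

>>> jog_arm([
  {"delta_rot": [0,0,0],"grip": 0.03,"linear": [-0.0063,0,0.0475]},
  {"delta_rot": [0,0,0],"grip": 0.03,"linear": [0,0,0.0475]},
  {"delta_rot": [0,0,0],"grip": 0.03,"linear": [0,0,0.0475]},
  {"delta_rot": [0,0,0],"grip": 0.03,"linear": [0,0,0.0475]},
  {"delta_rot": [0,0,0],"grip": 0.03,"linear": [0,0,0]},
  {"delta_rot": [0,0,0],"grip": 0.03,"linear": [0,0,0]},
])

```text
t: 6.8
tool_pos: [0.5029, -0.4298, 0.2219]
tool_rot: [0.332, -3.124, -0.001]
contact_force: [0.3, -1.0, -1.6]
opening: 0.0336
grip_force: 61.1
```

```bash
python3 - <<'E'
from h import *
o,im,d=snap("w5");P=world("wrist",d,o);z=P[...,2]
print(o["tool_pos"],o["tool_rot"],o["contact_force"])
m=(abs(P[...,0]-.5)<.06)&(abs(P[...,1]+.43)<.06)&(d>0)
q=P[m&(z>.044)&(z<.056)];print('pin tip',len(q),q.mean(0),np.ptp(q,0),q[:,2].max())
q=P[m&(z>.004)&(z<.012)&(im.max(2)<110)][:,:2];print('foot',len(q),cv2.minEnclosingCircle((q*1000).astype(np.float32)),q.min(0),q.max(0))
t=np.array([.5,-.4313]);R=Ro.from_rotvec(o["tool_rot"]).as_matrix();ax=o["tool_pos"]+R@[.0021,.0008,.024];print('underside centre',ax)
E
```

```text
[ 0.50293528 -0.42979836  0.22192535] [ 3.31988255e-01 -3.12358427e+00 -1.04143693e-03] [ 0.28712549 -1.01176776 -1.6461333 ]
pin tip 93 [ 0.50001569 -0.43173499  0.04800807] [0.01244538 0.01298225 0.00780361] 0.051846864111830454
foot 1882 ((500.5965576171875, -431.5635681152344), 34.780845642089844) [ 0.46601492 -0.46574505] [ 0.52751323 -0.39709456]
underside centre [ 0.50070245 -0.42944287  0.19792664]
```

>>> jog_arm([
  {"delta_rot": [0,0,0],"grip": 0.03,"linear": [0.0005,-0.002,0.045]},
  {"delta_rot": [0,0,0],"grip": 0.03,"linear": [0,0,0.045]},
  {"delta_rot": [0,0,0],"grip": 0.03,"linear": [0,0,0.045]},
  {"delta_rot": [0,0,0],"grip": 0.03,"linear": [0,0,0]},
  {"delta_rot": [0,0,0],"grip": 0.03,"linear": [0,0,0]},
  {"delta_rot": [0,0,0],"grip": 0.03,"linear": [0,0,0]},
])

```text
t: 7.45
tool_pos: [0.5054, -0.4358, 0.0925]
tool_rot: [-0.33, 3.119, -0.012]
contact_force: [0.6, -1.2, -1.7]
opening: 0.0338
grip_force: 61.2
```

>>> jog_arm([
  {"delta_rot": [0,0,0],"grip": 0.03,"linear": [0,0,0]},
  {"delta_rot": [0,0,0],"grip": 0.03,"linear": [0,0,0]},
  {"delta_rot": [0,0,0],"grip": 0.03,"linear": [0,0,0]},
  {"delta_rot": [0,0,0],"grip": 0.03,"linear": [0,0,0]},
])

```text
t: 7.85
tool_pos: [0.5028, -0.4333, 0.0869]
tool_rot: [-0.33, 3.124, -0.001]
contact_force: [-0.2, -0.1, -2.4]
opening: 0.0338
grip_force: 61.2
```

```bash
python3 - <<'E'
from h import *
o=ctrl.get_obs();R=Ro.from_rotvec(o["tool_rot"]).as_matrix();print(o["tool_pos"],R.round(4).tolist(),o["dq"].round(3),o["contact_force"],o["wrist_torque"])
print('underside',o["tool_pos"]+R@[.0021,.0008,.024])
E
```

```text
[ 0.50282887 -0.43330545  0.08688266] [[-0.978, -0.2088, 0.0005], [-0.2088, 0.978, -0.0006], [-0.0004, -0.0006, -1.0]] [-0.002  0.009  0.007  0.     0.001  0.002] [-0.16480802 -0.13529426 -2.39135359] [ 0.02118778 -0.01824954 -0.00759268]
underside [ 0.50062028 -0.43297491  0.06288135]
```

>>> jog_arm([
  {"delta_rot": [0,0,0],"grip": 0.03,"linear": [-0.0003,0.0014,0]},
  {"delta_rot": [0,0,0],"grip": 0.03,"linear": [0,0,0.005]},
  {"delta_rot": [0,0,0],"grip": 0.03,"linear": [0,0,0.005]},
  {"delta_rot": [0,0,0],"grip": 0.03,"linear": [0,0,0.005]},
  {"delta_rot": [0,0,0],"grip": 0.03,"linear": [0,0,0.005]},
  {"delta_rot": [0,0,0],"grip": 0.03,"linear": [0,0,0]},
  {"delta_rot": [0,0,0],"grip": 0.03,"linear": [0,0,0]},
  {"delta_rot": [0,0,0],"grip": 0.03,"linear": [0,0,0]},
])

```text
t: 8.65
tool_pos: [0.5028, -0.4319, 0.0666]
tool_rot: [-0.33, 3.124, -0.001]
contact_force: [0.4, 0.9, -2.7]
opening: 0.0335
grip_force: 61.2
```

>>> jog_arm([
  {"delta_rot": [0,0,0],"grip": 0.03,"linear": [0,0,0.005]},
  {"delta_rot": [0,0,0],"grip": 0.03,"linear": [0,0,0.005]},
  {"delta_rot": [0,0,0],"grip": 0.03,"linear": [0,0,0.005]},
  {"delta_rot": [0,0,0],"grip": 0.03,"linear": [0,0,0.005]},
  {"delta_rot": [0,0,0],"grip": 0.03,"linear": [0,0,0.005]},
  {"delta_rot": [0,0,0],"grip": 0.03,"linear": [0,0,0.005]},
  {"delta_rot": [0,0,0],"grip": 0.03,"linear": [0,0,0]},
  {"delta_rot": [0,0,0],"grip": 0.03,"linear": [0,0,0]},
  {"delta_rot": [0,0,0],"grip": 0.03,"linear": [0,0,0]},
])

```text
t: 9.55
tool_pos: [0.5029, -0.4319, 0.0366]
tool_rot: [-0.33, 3.124, -0.001]
contact_force: [-0.1, -0.1, -2.5]
opening: 0.0338
grip_force: 61.2
```

Underside at about 12.6 mm with no side force. Pressing lightly onto the foot.

>>> jog_arm([
  {"delta_rot": [0,0,0],"grip": 0.03,"linear": [0,0,0.002]},
  {"delta_rot": [0,0,0],"grip": 0.03,"linear": [0,0,0.002]},
  {"delta_rot": [0,0,0],"grip": 0.03,"linear": [0,0,0.002]},
  {"delta_rot": [0,0,0],"grip": 0.03,"linear": [0,0,0]},
  {"delta_rot": [0,0,0],"grip": 0.03,"linear": [0,0,0]},
  {"delta_rot": [0,0,0],"grip": 0.03,"linear": [0,0,0]},
  {"delta_rot": [0,0,0],"grip": 0.03,"linear": [0,0,0]},
])

```text
t: 10.25
tool_pos: [0.503, -0.4321, 0.0324]
tool_rot: [-0.33, 3.124, -0.001]
contact_force: [-4.4, 3.0, 6.8]
opening: 0.034
grip_force: 62.5
```

Seated: the foot takes about 9 N and the underside is at 8 mm. Now lifting off and going over the fixture.

>>> jog_arm([
  {"delta_rot": [0,0,0],"grip": 0.03,"linear": [0,0,-0.01]},
  {"delta_rot": [0,0,0],"grip": 0.03,"linear": [0,0,-0.02]},
  {"delta_rot": [0,0,0],"grip": 0.03,"linear": [0,0,-0.03]},
  {"delta_rot": [0,0,0],"grip": 0.03,"linear": [0,0,-0.04]},
  {"delta_rot": [0,0,0],"grip": 0.03,"linear": [0,0,-0.05]},
  {"delta_rot": [0,0,0],"grip": 0.03,"linear": [0,0,-0.05]},
  {"delta_rot": [0,0,0],"grip": 0.03,"linear": [0,0,-0.05]},
  {"delta_rot": [0,0,0],"grip": 0.03,"linear": [0,0,-0.05]},
  {"delta_rot": [0,0,0],"grip": 0.03,"linear": [0,0,-0.05]},
  {"delta_rot": [0,0,0],"grip": 0.03,"linear": [0,0,-0.03]},
])

```text
t: 11.25
tool_pos: [0.503, -0.432, 0.4165]
tool_rot: [-0.329, 3.12, -0.009]
contact_force: [1.2, -1.1, -1.0]
opening: 0.0337
grip_force: 61.4
```

>>> jog_arm([
  {"delta_rot": [0,0,0],"grip": 0.03,"linear": [-0.003,0.0458,0]},
  {"delta_rot": [0,0,0],"grip": 0.03,"linear": [-0.003,0.0458,0]},
  {"delta_rot": [0,0,0],"grip": 0.03,"linear": [-0.003,0.0458,0]},
  {"delta_rot": [0,0,0],"grip": 0.03,"linear": [-0.003,0.0458,0]},
  {"delta_rot": [0,0,-3.6],"grip": 0.03,"linear": [-0.003,0.0458,0]},
  {"delta_rot": [0,0,0],"grip": 0.03,"linear": [0,0,0]},
  {"delta_rot": [0,0,0],"grip": 0.03,"linear": [0,0,0]},
  {"delta_rot": [0,0,0],"grip": 0.03,"linear": [0,0,0]},
  {"delta_rot": [0,0,0],"grip": 0.03,"linear": [0,0,0]},
  {"delta_rot": [0,0,0],"grip": 0.03,"linear": [0,0,0]},
])

```text
t: 12.25
tool_pos: [0.4696, -0.2056, 0.4099]
tool_rot: [0.425, -3.112, -0.001]
contact_force: [-0.6, 0.2, -3.4]
opening: 0.0339
grip_force: 61.9
```

```bash
python3 - <<'E'
from h import *
o,im,d=snap("w6");P=world("wrist",d,o);z=P[...,2];R=Ro.from_rotvec(o["tool_rot"]).as_matrix();T=(P-o["tool_pos"])@R
print(o["tool_pos"],np.degrees(np.arctan2(-R[1,0],-R[0,0])),o["contact_force"])
m=(np.linalg.norm(P[...,:2]-[.4426,-.214],axis=-1)<.095)&(d>0)
for a,b in((.003,.03),(.0135,.03),(.003,.0105)):
    q=P[m&(z>a)&(z<b)];print(a,len(q),cv2.minAreaRect((q[:,:2]*1000).astype(np.float32)),np.median(q[:,2]))
h=(abs(T[...,0])<.045)&(abs(T[...,1])<.045)&(d>0)&(T[...,2]>.003)&(T[...,2]<.012)
q=T[h];print('flange',cv2.minAreaRect((q[:,:2]*1000).astype(np.float32)),q.max(0),q.min(0),np.median(q[:,2]))
E
```

```text
[ 0.46955265 -0.2055806   0.40986827] 15.561762538906926 [-0.61595936  0.21430558 -3.38817577]
0.003 4389 ((439.3494567871094, -213.80116271972656), (183.2652130126953, 165.106689453125), 21.160686492919922) 0.007121974247616347
0.0135 1058 ((443.6036071777344, -211.30999755859375), (118.42959594726562, 119.64800262451172), 15.528127670288086) 0.018708941861784484
0.003 3314 ((439.3494567871094, -213.80116271972656), (183.2652130126953, 165.106689453125), 21.160686492919922) 0.006678616000537846
flange ((14.210308074951172, 0.6049671173095703), (35.7557373046875, 60.44249725341797), 0.5704942941665649) [0.03231434 0.03074055 0.01197823] [-0.00395671 -0.02958708  0.00301954] 0.009470394156867538
```

View pics/w6.png

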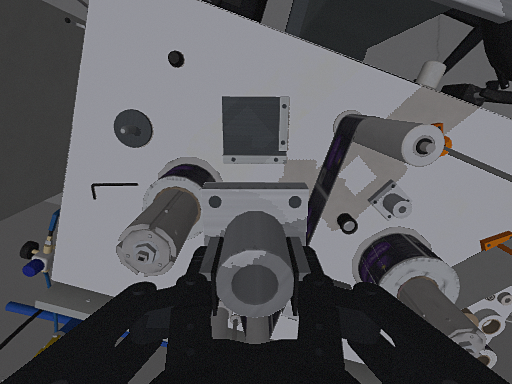

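The view shows the fixture squarely at (222–290, 96–163), end fence at the bottom and side fence on the right. It agrees with the top camera within 3 mm. Descending 8 mm clear of both fences.

>>> jog_arm([
  {"delta_rot": [0,0,-0.4],"grip": 0.03,"linear": [0.0185,0.0068,0.03]},
  {"delta_rot": [0,0,0],"grip": 0.03,"linear": [0,0,0.05]},
  {"delta_rot": [0,0,0],"grip": 0.03,"linear": [0,0,0.05]},
  {"delta_rot": [0,0,0],"grip": 0.03,"linear": [0,0,0.05]},
  {"delta_rot": [0,0,0],"grip": 0.03,"linear": [0,0,0.05]},
  {"delta_rot": [0,0,0],"grip": 0.03,"linear": [0,0,0.04]},
  {"delta_rot": [0,0,0],"grip": 0.03,"linear": [0,0,0.03]},
  {"delta_rot": [0,0,0],"grip": 0.03,"linear": [0,0,0.02]},
  {"delta_rot": [0,0,0],"grip": 0.03,"linear": [0,0,0]},
])

```text
t: 13.2
tool_pos: [0.4473, -0.2019, 0.0863]
tool_rot: [0.437, -3.105, -0.008]
contact_force: [-0.5, 0.4, -3.6]
opening: 0.0339
grip_force: 61.9
```

>>> jog_arm([
  {"delta_rot": [0,0,0],"grip": 0.03,"linear": [0,0,0]},
  {"delta_rot": [0,0,0],"grip": 0.03,"linear": [0,0,0]},
  {"delta_rot": [0,0,0],"grip": 0.03,"linear": [0,0,0]},
  {"delta_rot": [0,0,0],"grip": 0.03,"linear": [0,0,0]},
  {"delta_rot": [0,0,0],"grip": 0.03,"linear": [0,0,0]},
])

```text
t: 13.7
tool_pos: [0.4503, -0.2033, 0.0911]
tool_rot: [-0.439, 3.11, -0.001]
contact_force: [-1.0, -0.7, -2.5]
opening: 0.0339
grip_force: 61.9
```

```bash
python3 - <<'E'
from h import *
o,im,d=snap("w7");P=world("wrist",d,o);z=P[...,2];R=Ro.from_rotvec(o["tool_rot"]).as_matrix();c=np.array([.4436,-.2113,0]);a=np.radians(15.53)
F=np.array([[np.cos(a),-np.sin(a),0],[np.sin(a),np.cos(a),0],[0,0,1]]);L=(P-c)@F;T=(P-o["tool_pos"])@R
print(o["tool_pos"],np.degrees(np.arctan2(-R[1,0],-R[0,0])),o["contact_force"],'axis in fixture',(o["tool_pos"]+R@[.0021,.0007,.0244]-c)@F)
q=L[(z>.014)&(z<.024)&(L[...,1]>.035)&(L[...,1]<.07)&(abs(L[...,0])<.07)&(d>0)];print('side fence',len(q),q.min(0),q.max(0),np.percentile(q[:,1],[2,98]))
h=(abs(T[...,0])<.045)&(abs(T[...,1])<.045)&(d>0)&(T[...,2]>.003)&(T[...,2]<.0125)
q=L[h];print('flange',cv2.minAreaRect((q[:,:2]*1000).astype(np.float32)),q.min(0),q.max(0))
E
```

```text
[ 0.45030847 -0.20330642  0.09113915] 16.056262671153753 [-0.96686727 -0.68804887 -2.48646795] axis in fixture [0.00652142 0.00655983 0.06673637]
side fence 2251 [-0.06011408  0.04337176  0.01400219] [0.05158968 0.0597495  0.02082641] [0.04361531 0.0590489 ]
flange ((-5.661510467529297, 6.402128219604492), (35.6864013671875, 60.21515655517578), 0.47858941555023193) [-0.02358198 -0.02369062  0.07858651] [0.01242265 0.03652936 0.08807082]
```

>>> jog_arm([
  {"delta_rot": [0,0,0],"grip": 0.03,"linear": [0,0,0.02]},
  {"delta_rot": [0,0,0],"grip": 0.03,"linear": [0,0,0.02]},
  {"delta_rot": [0,0,0],"grip": 0.03,"linear": [0,0,0.01]},
  {"delta_rot": [0,0,0],"grip": 0.03,"linear": [0,0,0.005]},
  {"delta_rot": [0,0,0],"grip": 0.03,"linear": [0,0,0]},
  {"delta_rot": [0,0,0],"grip": 0.03,"linear": [0,0,0]},
  {"delta_rot": [0,0,0],"grip": 0.03,"linear": [0,0,0]},
  {"delta_rot": [0,0,0],"grip": 0.03,"linear": [0,0,0]},
  {"delta_rot": [0,0,0],"grip": 0.03,"linear": [0,0,0]},
])

```text
t: 14.65
tool_pos: [0.4502, -0.2033, 0.0359]
tool_rot: [-0.439, 3.11, -0.001]
contact_force: [0.1, 1.2, -3.1]
opening: 0.0338
grip_force: 62.0
```

>>> jog_arm([
  {"delta_rot": [0,0,0],"grip": 0.03,"linear": [0,0,0.003]},
  {"delta_rot": [0,0,0],"grip": 0.03,"linear": [0,0,0.002]},
  {"delta_rot": [0,0,0],"grip": 0.03,"linear": [0,0,0.001]},
  {"delta_rot": [0,0,0],"grip": 0.03,"linear": [0,0,0]},
  {"delta_rot": [0,0,0],"grip": 0.03,"linear": [0,0,0]},
  {"delta_rot": [0,0,0],"grip": 0.03,"linear": [0,0,0]},
  {"delta_rot": [0,0,0],"grip": 0.03,"linear": [0,0,0]},
])

```text
t: 15.35
tool_pos: [0.45, -0.2032, 0.0304]
tool_rot: [0.439, -3.11, -0.0]
contact_force: [-4.0, 2.0, 5.9]
opening: 0.0334
grip_force: 63.1
```

>>> jog_arm([
  {"delta_rot": [0,0,0],"grip": 0.03,"linear": [0,0.002,0]},
  {"delta_rot": [0,0,0],"grip": 0.03,"linear": [0,0.002,0]},
  {"delta_rot": [0,0,0],"grip": 0.03,"linear": [0,0.002,0]},
  {"delta_rot": [0,0,0],"grip": 0.03,"linear": [0,0,0]},
  {"delta_rot": [0,0,0],"grip": 0.03,"linear": [0,0,0]},
  {"delta_rot": [0,0,0],"grip": 0.03,"linear": [0,0,0]},
  {"delta_rot": [0,0,0],"grip": 0.03,"linear": [0,0,0]},
], newtons=100)

```text
t: 16.05
tool_pos: [0.4494, -0.198, 0.0305]
tool_rot: [-0.438, 3.109, -0.003]
contact_force: [0.7, -1.9, 5.6]
opening: 0.0334
grip_force: 99.5
```

>>> jog_arm([
  {"delta_rot": [0,0,0],"grip": 0.03,"linear": [-0.002,0,0]},
  {"delta_rot": [0,0,0],"grip": 0.03,"linear": [-0.002,0,0]},
  {"delta_rot": [0,0,0],"grip": 0.03,"linear": [-0.002,0,0]},
  {"delta_rot": [0,0,0],"grip": 0.03,"linear": [0,0,0]},
  {"delta_rot": [0,0,0],"grip": 0.03,"linear": [0,0,0]},
  {"delta_rot": [0,0,0],"grip": 0.03,"linear": [0,0,0]},
  {"delta_rot": [0,0,0],"grip": 0.03,"linear": [0,0,0]},
])

```text
t: 16.75
tool_pos: [0.4539, -0.1963, 0.0305]
tool_rot: [0.439, -3.109, 0.002]
contact_force: [-5.6, -1.5, 9.7]
opening: 0.0334
grip_force: 99.9
```

```bash
cat >> h.py <<'E'
def st():
    o=ctrl.get_obs();R=Ro.from_rotvec(o["tool_rot"]).as_matrix();c=np.array([.4436,-.2113,0]);F=Ro.from_euler('z',15.53,degrees=True).as_matrix()
    print('t',o["t"],'axis in fixture mm',((o["tool_pos"]+R@[.0021,.0007,.0244]-c)@F*1e3).round(2),'F fixture',(o["contact_force"]@F).round(1),'torque',(o["wrist_torque"]@F).round(2),'yaw',np.degrees(np.arctan2(-R[1,0],-R[0,0])).round(2),o["grip_force"])
E
python3 -c "from h import *;st()"
```

```text
t 16.75 axis in fixture mm [11.79 12.39  6.15] F fixture [-5.8  0.1  9.7] torque [-0.06  0.78 -0.02] yaw 16.08 99.94397356174886
```

>>> jog_arm([
  {"delta_rot": [0,0,0],"grip": 0.03,"linear": [0,0.001,0]},
  {"delta_rot": [0,0,0],"grip": 0.03,"linear": [0,0.001,0]},
  {"delta_rot": [0,0,0],"grip": 0.03,"linear": [0,0.001,0]},
  {"delta_rot": [0,0,0],"grip": 0.03,"linear": [0,0,0]},
  {"delta_rot": [0,0,0],"grip": 0.03,"linear": [0,0,0]},
  {"delta_rot": [0,0,0],"grip": 0.03,"linear": [0,0,0]},
])

```text
t: 17.35
tool_pos: [0.4542, -0.1952, 0.0307]
tool_rot: [-0.439, 3.109, -0.009]
contact_force: [-0.8, -8.2, 3.6]
opening: 0.0331
grip_force: 99.3
```

```bash
python3 -c "from h import *;st()"
```

```text
t 17.35 axis in fixture mm [12.4  13.22  6.26] F fixture [-2.9 -7.7  3.6] torque [-1.32  0.43 -0.1 ] yaw 16.08 99.28754878230393
```

>>> jog_arm([
  {"delta_rot": [0,0,0],"grip": 0.03,"linear": [-0.001,0,0]},
  {"delta_rot": [0,0,0],"grip": 0.03,"linear": [-0.001,0,0]},
  {"delta_rot": [0,0,0],"grip": 0.03,"linear": [-0.001,0,0]},
  {"delta_rot": [0,0,0],"grip": 0.03,"linear": [0,0,0]},
  {"delta_rot": [0,0,0],"grip": 0.03,"linear": [0,0,0]},
  {"delta_rot": [0,0,0],"grip": 0.03,"linear": [0,0,0]},
])

```text
t: 17.95
tool_pos: [0.4551, -0.1949, 0.0308]
tool_rot: [0.44, -3.106, 0.009]
contact_force: [-9.7, -11.9, 9.8]
opening: 0.0331
grip_force: 100.2
```

```bash
python3 -c "from h import *;st()"
```

```text
t 17.95 axis in fixture mm [13.22 13.24  6.39] F fixture [-12.5  -8.9   9.8] torque [-1.24  1.93  0.04] yaw 16.13 100.24011212401092
```

>>> jog_arm([
  {"delta_rot": [0,0,0],"grip": 0.03,"linear": [-0.001,0,0]},
  {"delta_rot": [0,0,0],"grip": 0.03,"linear": [-0.001,0,0]},
  {"delta_rot": [0,0,0],"grip": 0.03,"linear": [0,0,0]},
  {"delta_rot": [0,0,0],"grip": 0.03,"linear": [0,0,0]},
  {"delta_rot": [0,0,0],"grip": 0.03,"linear": [0,0,0]},
])

```text
t: 18.45
tool_pos: [0.4553, -0.1948, 0.0309]
tool_rot: [0.44, -3.101, 0.009]
contact_force: [-16.1, -11.8, 16.7]
opening: 0.0336
grip_force: 101.0
```

```bash
python3 -c "from h import *;st()"
```

```text
t 18.45 axis in fixture mm [13.32 13.29  6.51] F fixture [-18.6  -7.   16.7] torque [-1.2   3.27 -0.11] yaw 16.14 100.96588058397174
```

>>> jog_arm([
  {"delta_rot": [0,0,0],"grip": 0.03,"linear": [0,0.001,0.001]},
  {"delta_rot": [0,0,0],"grip": 0.03,"linear": [0,0.001,0.001]},
  {"delta_rot": [0,0,0],"grip": 0.03,"linear": [0,0,0]},
  {"delta_rot": [0,0,0],"grip": 0.03,"linear": [0,0,0]},
  {"delta_rot": [0,0,0],"grip": 0.03,"linear": [0,0,0]},
])

```text
t: 18.95
tool_pos: [0.4553, -0.1948, 0.0309]
tool_rot: [0.44, -3.101, 0.015]
contact_force: [-20.8, -16.6, 23.7]
opening: 0.0333
grip_force: 102.2
```

```bash
python3 - <<'E'
from h import *
st()
o,im,d=snap("w8");P=world("wrist",d,o);F=Ro.from_euler('z',15.53,degrees=True).as_matrix();L=(P-[.4436,-.2113,0])@F
a=L[(abs(L[...,0])<.03)&(abs(L[...,1]-.014)<.034)&(L[...,2]>.012)&(L[...,2]<.026)&(d>0)&(L[...,1]<.0445)]
A=np.c_[a[:,:2],np.ones(len(a))];s,*_=np.linalg.lstsq(A,a[:,2],rcond=None);print('flange top plane slopes (rad)',s,len(a))
cv2.imwrite("pics/w8c.png",cv2.resize(im[150:384,120:400],None,fx=2.5,fy=2.5)[:,:,::-1])
E
```

```text
t 18.95 axis in fixture mm [13.38 13.23  6.54] F fixture [-24.5 -10.4  23.7] torque [-1.21  4.14 -0.2 ] yaw 16.15 102.1635583229363
flange top plane slopes (rad) [ 0.06777653 -0.01368517  0.02161994] 4715
```

View pics/w8c.png

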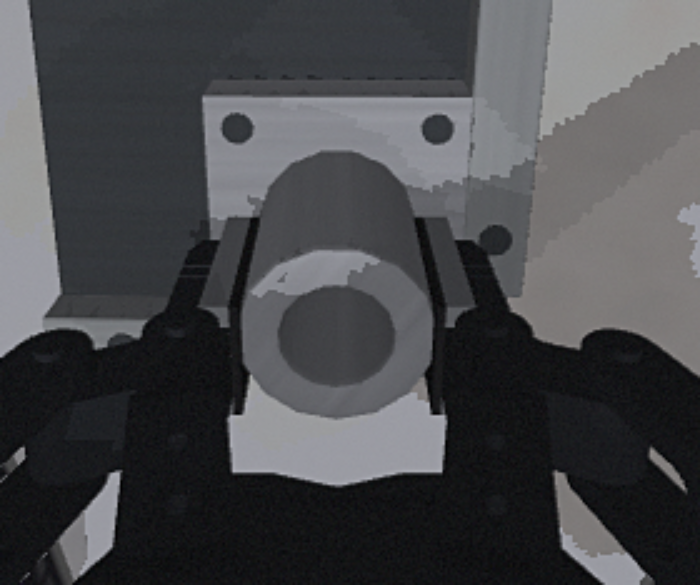

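The picture shows the flange edge against the side fence (crop x≈470) without a gap; the end fence is hidden by the gripper. Position has stopped in both directions. Next check is the tilt.

```bash
cat >> h.py <<'E'
def tilt(name):
    o,im,d=snap(name);P=world("wrist",d,o);F=Ro.from_euler('z',15.53,degrees=True).as_matrix();L=(P-[.4436,-.2113,0])@F
    print('tool z in fixture',(F.T@Ro.from_rotvec(o["tool_rot"]).as_matrix()[:,2]).round(4))
    for n,xa,xb,ya,yb,za,zb in(('flange',-.0155,-.008,-.013,.040,.017,.0235),('plate',-.055,-.02,-.055,.04,.002,.011),('flangeall',-.0155,.005,-.013,.040,.017,.0235)):
        m=(L[...,0]>xa)&(L[...,0]<xb)&(L[...,1]>ya)&(L[...,1]<yb)&(L[...,2]>za)&(L[...,2]<zb)&(d>0);a=L[m]
        s,*_=np.linalg.lstsq(np.c_[a[:,:2]-[-.01,.014],np.ones(len(a))],a[:,2],rcond=None);print(n,len(a),'slopes',s[:2].round(4),'z',s[2].round(4))
E
python3 -c "from h import *;tilt('w9')"
```

```text
tool z in fixture [-0.0103 -0.008  -0.9999]
flange 1188 slopes [ 0.0058 -0.0056] z 0.0218
plate 9809 slopes [-0.0002  0.0009] z 0.0068
flangeall 2659 slopes [-0.0196 -0.0065] z 0.0218
```

The near flange edge is lifted slightly (tool leans about 0.6°). Easing the push and counter-tilting.

>>> jog_arm([
  {"delta_rot": [-0.25,-0.4,0],"grip": 0.03,"linear": [0.0005,0,0]},
  {"delta_rot": [-0.25,-0.4,0],"grip": 0.03,"linear": [0.0005,0,0]},
  {"delta_rot": [0,0,0],"grip": 0.03,"linear": [0,0,0]},
  {"delta_rot": [0,0,0],"grip": 0.03,"linear": [0,0,0]},
  {"delta_rot": [0,0,0],"grip": 0.03,"linear": [0,0,0]},
  {"delta_rot": [0,0,0],"grip": 0.03,"linear": [0,0,0]},
])

```text
t: 19.65
tool_pos: [0.4551, -0.1949, 0.0305]
tool_rot: [-0.44, 3.105, 0.001]
contact_force: [-17.7, -14.5, 19.9]
opening: 0.0334
grip_force: 101.5
```

```bash
python3 -c "from h import *;st();tilt('w10')"
```

```text
t 19.65 axis in fixture mm [13.49 13.39  6.07] F fixture [-21.   -9.3  19.9] torque [-1.77  3.47 -0.29] yaw 16.13 101.502985060215
tool z in fixture [ 0.0059  0.     -1.    ]
flange 1208 slopes [ 0.0152 -0.0005] z 0.0209
plate 9960 slopes [-0.0002  0.0006] z 0.0068
flangeall 2679 slopes [-0.0013 -0.0002] z 0.0209
```

Flange is now flat (20.9 mm measured, 20.8 expected relative to the plate). Check squareness against the plate edges in the same picture.

```bash
cat >> h.py <<'E'
def square(name):
    f=np.load(name+".npz");d=f["d"];o=dict(tool_pos=f["pos"],tool_rot=f["rot"]);P=world("wrist",d,o)
    F=Ro.from_euler('z',15.53,degrees=True).as_matrix();L=(P-[.4436,-.2113,0])@F
    def edge(m,k,lo,hi,mx):
        a=L[m&(d>0)];B=np.arange(lo,hi,.0025);y=[];x=[]
        for b in B:
            q=a[abs(a[:,1-k]-b)<.00125][:,k]
            if len(q)>3:x.append(q.max() if mx else q.min());y.append(b)
        p=np.polyfit(y,x,1);r=np.polyval(p,y)-x;g=abs(r)<2*r.std()+1e-6;p=np.polyfit(np.array(y)[g],np.array(x)[g],1)
        return round(np.degrees(np.arctan(p[0]))*(1 if k else -1),2),round(np.polyval(p,.0)*1e3,2),round(r.std()*1e3,2)
    z=L[...,2];fl=(z>.0185)&(z<.0235)&(L[...,1]>-.03)&(L[...,1]<.0425)&(abs(L[...,0])<.03)
    print('flange -x edge',edge(fl&(L[...,0]<-.005),0,-.012,.040,False))
    print('flange -y edge',edge(fl&(L[...,1]<-.01),1,-.014,.008,False))
    fn=(z>.015)&(z<.022)&(L[...,1]>.0445)&(L[...,1]<.075)
    print('fence outer',edge(fn,1,-.055,.02,True))
    print('fence inner (free part)',edge((z>.0165)&(z<.022)&(L[...,1]>.038)&(L[...,1]<.075)&(L[...,0]<-.02),1,-.055,-.02,False))
    pl=(z>.003)&(z<.0105)&(L[...,0]<-.03)
    print('plate -x edge',edge(pl&(L[...,0]>-.065),0,-.05,.035,False))
E
python3 -c "from h import *;square('w10')"
```

```text
flange -x edge (np.float64(0.29), np.float64(-16.58), np.float64(0.1))
flange -y edge (np.float64(1.02), np.float64(-16.82), np.float64(0.14))
fence outer (np.float64(-0.29), np.float64(59.17), np.float64(0.2))
fence inner (free part) (np.float64(-0.55), np.float64(43.01), np.float64(0.1))
plate -x edge (np.float64(-0.26), np.float64(-60.05), np.float64(0.16))
```

Housing is about 0.55° counter-clockwise of the fences. Turning it back while pressed.

>>> jog_arm([
  {"delta_rot": [0,0,0.3],"grip": 0.03,"linear": [0,0,0]},
  {"delta_rot": [0,0,0.35],"grip": 0.03,"linear": [0,0,0]},
  {"delta_rot": [0,0,0],"grip": 0.03,"linear": [0,0,0]},
  {"delta_rot": [0,0,0],"grip": 0.03,"linear": [0,0,0]},
  {"delta_rot": [0,0,0],"grip": 0.03,"linear": [0,0,0]},
  {"delta_rot": [0,0,0],"grip": 0.03,"linear": [0,0,0]},
  {"delta_rot": [0,0,0],"grip": 0.03,"linear": [0,0,0]},
])

```text
t: 20.4
tool_pos: [0.4552, -0.1948, 0.0305]
tool_rot: [-0.424, 3.107, 0.001]
contact_force: [-17.1, -14.3, 19.6]
opening: 0.0332
grip_force: 101.5
```

```bash
python3 -c "from h import *;st();tilt('w11');square('w11')"
```

```text
t 20.4 axis in fixture mm [13.65 13.49  6.06] F fixture [-20.3  -9.2  19.6] torque [-1.62  3.4   0.06] yaw 15.55 101.45213361829519
tool z in fixture [ 0.0061  0.     -1.    ]
flange 1207 slopes [ 0.0044 -0.0002] z 0.0209
plate 9982 slopes [-0.0009  0.0007] z 0.0067
flangeall 2697 slopes [-0.0055  0.0003] z 0.0209
flange -x edge (np.float64(-0.1), np.float64(-16.54), np.float64(0.11))
flange -y edge (np.float64(0.23), np.float64(-16.5), np.float64(0.14))
fence outer (np.float64(-0.48), np.float64(59.02), np.float64(0.19))
fence inner (free part) (np.float64(-0.2), np.float64(43.24), np.float64(0.08))
plate -x edge (np.float64(0.01), np.float64(-60.09), np.float64(0.44))
```

>>> jog_arm([
  {"delta_rot": [0,0,0.25],"grip": 0.03,"linear": [0,0,-0.0008]},
  {"delta_rot": [0,0,0],"grip": 0.03,"linear": [0.0008,0,0]},
  {"delta_rot": [0,0,0],"grip": 0.03,"linear": [0,0.001,0]},
  {"delta_rot": [-0.2,0,0],"grip": 0.03,"linear": [0,0.001,0]},
  {"delta_rot": [0,0,0],"grip": 0.03,"linear": [0,0,0]},
  {"delta_rot": [0,0,0],"grip": 0.03,"linear": [0,0,0]},
  {"delta_rot": [0,0,0],"grip": 0.03,"linear": [0,0,0]},
  {"delta_rot": [0,0,0],"grip": 0.03,"linear": [0,0,0]},
])

```text
t: 21.25
tool_pos: [0.4553, -0.1947, 0.0306]
tool_rot: [-0.418, 3.104, -0.001]
contact_force: [-8.3, -21.4, 7.0]
opening: 0.0331
grip_force: 100.0
```

```bash
python3 -c "from h import *;st();tilt('w12');square('w12')"
```

```text
t 21.25 axis in fixture mm [13.83 13.54  6.18] F fixture [-13.8 -18.4   7. ] torque [-3.26  2.51  0.17] yaw 15.33 100.03305844031274
tool z in fixture [ 0.0094 -0.0021 -1.    ]
flange 1199 slopes [ 0.0164 -0.0032] z 0.021
plate 9975 slopes [-0.0002  0.0007] z 0.0068
flangeall 2699 slopes [-0.002  -0.0031] z 0.0209
flange -x edge (np.float64(-0.27), np.float64(-16.49), np.float64(0.09))
flange -y edge (np.float64(0.06), np.float64(-16.49), np.float64(0.13))
fence outer (np.float64(-0.16), np.float64(59.09), np.float64(0.25))
fence inner (free part) (np.float64(-0.24), np.float64(43.18), np.float64(0.09))
plate -x edge (np.float64(-0.21), np.float64(-59.95), np.float64(0.01))
```

>>> jog_arm([
  {"delta_rot": [-0.25,0,0],"grip": 0.03,"linear": [0,0,0.001]},
  {"delta_rot": [0,0,0],"grip": 0.03,"linear": [0,0,0]},
  {"delta_rot": [0,0,0],"grip": 0.03,"linear": [0,0,0]},
  {"delta_rot": [0,0,0],"grip": 0.03,"linear": [0,0,0]},
  {"delta_rot": [0,0,0],"grip": 0.03,"linear": [0,0,0]},
  {"delta_rot": [0,0,0],"grip": 0.03,"linear": [0,0,0]},
])

```text
t: 21.9
tool_pos: [0.4553, -0.1947, 0.0305]
tool_rot: [-0.418, 3.105, 0.006]
contact_force: [-12.7, -19.3, 14.2]
opening: 0.0326
grip_force: 101.0
```

```bash
python3 - <<'E'
from h import *
st();tilt('w13');square('w13')
f=np.load('w13.npz');d=f['d'];P=world("wrist",d,dict(tool_pos=f["pos"],tool_rot=f["rot"]));F=Ro.from_euler('z',15.53,degrees=True).as_matrix();L=(P-[.4436,-.2113,0])@F
for ya,yb in((-.014,-.009),(.036,.040)):
    for x in(-.014,-.01,-.006,-.002,.002):
        q=L[(abs(L[...,0]-x)<.002)&(L[...,1]>ya)&(L[...,1]<yb)&(L[...,2]>.017)&(L[...,2]<.024)&(d>0)][:,2];print(ya,x,len(q),np.median(q).round(4) if len(q) else '')
E
```

```text
t 21.9 axis in fixture mm [13.78 13.62  6.06] F fixture [-17.4 -15.2  14.2] torque [-2.98  2.91  0.12] yaw 15.33 101.02445849217474
tool z in fixture [ 0.0087  0.0025 -1.    ]
flange 1212 slopes [ 0.0177 -0.0006] z 0.0208
plate 10002 slopes [-0.0014  0.0007] z 0.0067
flangeall 2713 slopes [0.0006 0.0002] z 0.0208
flange -x edge (np.float64(-0.32), np.float64(-16.51), np.float64(0.12))
flange -y edge (np.float64(0.43), np.float64(-16.4), np.float64(0.17))
fence outer (np.float64(-0.54), np.float64(59.1), np.float64(0.22))
fence inner (free part) (np.float64(-0.29), np.float64(43.21), np.float64(0.07))
plate -x edge (np.float64(-0.21), np.float64(-60.01), np.float64(0.01))
-0.014 -0.014 58 0.0204
-0.014 -0.01 62 0.0211
-0.014 -0.006 57 0.021
-0.014 -0.002 57 0.0209
-0.014 0.002 56 0.0207
0.036 -0.014 48 0.0207
0.036 -0.01 52 0.0211
0.036 -0.006 45 0.0208
0.036 -0.002 47 0.0208
0.036 0.002 42 0.0207
```

The flange is flat (both slopes about 0), square to within 0.1°, and pressed on both fences with 17 N and 15 N, with 14 N down. Handing in.

```bash
python3 -c "
from station import ctrl
print(ctrl.finish_job())"
```

```text
the job is handed in; nothing more can be done
None
```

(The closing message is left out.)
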